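Slide a petri dish onto the narrow stage

ROBOT

A 6-joint arm with a two-finger parallel gripper is mounted at the origin on the work surface; the furniture and walls round the work are solid. World frame = base frame: x ahead of the robot, y to its left, z up, the work surface at z = 0. Lengths are in m, angles in degrees, forces in N, time in s.
With the tool pointing down it reaches from about 0.4 to 0.925 m from the base axis. Payload 12.5 kg.
Tool frame: the origin (TCP) lies at the very end of the fingers, on their centre line; the grasp point (between the pads) lies 19 mm behind it; z points along the fingers, x is the direction in which the jaws open and shut, and the axes are right-handed (so a half turn about z gives the same grasp; the last joint's range is limited). The gripper opens to 95 mm and grips with 3 to 60 N. Pads are 20 mm wide; open, the fingers measure 119 mm over their backs; the gripper's body (75 mm by 180 mm) begins 59 mm behind the grasp point.
Start: joints at [-83.113, 28.126, 89.318, -0, 62.55, -6.05], TCP at [0.14, -0.609, 0.183] pointing down, gripper open.
Joint ranges: [-177.58, 177.58], [-47.91, 125.51], [2.72, 160], [-65.01, 245.01], [3.68, 167.84], [-153.87, 153.87]. Speed limits (degrees/s): [127.2, 127.2, 159.86, 180, 180, 180].

INTERFACE

Orientations are given as [roll, pitch, yaw] about the fixed x, y, z axes, in that order (R = Rz(yaw) Ry(pitch) Rx(roll)).
In Python, from bench import sensors, viewer, arm gives the robot as it stands. The module is installed in compiled form; this text tells all that it offers.
- The arm moves only by the tool send_rows, never from a script. Its argument "deltas" is a list of rows, each a list of 2 entries, a list of its own where there are three numbers: the shift along the tool's x, y, z in mm, then the turn, a rotation vector about the tool's x, y, z in degrees. A call has 1 to 20 rows; each row shifts and turns the commanded pose from where the row before left it, along the tool's axes as they then stand; what a row does not reach is not made up. A row lasts 1/10 s, in which the tool goes at most 50 mm and 8.59 degrees, less where a joint would pass 70% of its speed; a pose out of reach is approached as far as the arm can. A call with a gripper value outside its range is refused whole. "hand" is the finger opening in mm, from 0 to 95.1, set as the call begins (left out, the last holds). The fingers move at their own pace and stop on an object; "force" is the grip in N (left out, the last holds). Time passes only in rows, so rows that do not move let the fingers close. It gives the time, the measured TCP pose, the force and the opening at its end, in the units of the state.
- sensors.get_obs(): the state, without advancing time (a new reading comes with each control period).
- viewer.camera(name): name is "scene" or "top" or "wrist"; returns the picture (400x640x3 uint8, red, green, blue); there is no depth.
- viewer.camera_params(name): a dict with "fx", "fy", "cx", "cy" (pixels), "extrinsics" (4x4, takes a point from world to camera coordinates); the wrist camera has in their place "T_tool_cam" (4x4, takes a point from camera to tool coordinates, whose origin is the TCP and whose axes are the tool frame's). Camera axes: x right, y up, looking along -z (the intrinsics and any distortion apply to the point x, -y, -z); pixel columns grow to the right and rows downward; lengths in m; the calibration is good to about 2 mm. A picture is of the moment at which its call begins: read the wrist's pose just before it. camera_params takes no time and is no camera call.
- arm.hand_in(): hands the job in, once; it reports no verdict.
Trained networks look in the newest picture that a camera, given by its name, has taken for a name from the list of things; names that differ only in an ending like _2 or _b are one class to them, and where a whole thing is asked for, a point or a joint stands for the part that bears it (a point fixed in the world has none). Each returns a list of dicts, best first, with "p" (0 to 1); they miss things now and then, are a little off and sometimes report something else, mostly with a low value. They report only what shows in the picture. A call takes as long as a camera call.
- viewer.boxes_of(camera, name): "xy" ([column, row] in pixels, amid what is visible of it).
- viewer.trace(camera, name): "pixels" (400x640 bool, what is visible of it) and "xy" ([column, row] in pixels, amid what is visible of it).
The state is a dict: "time_s": time; "joint_positions": joint angles; "joint_velocities": joint speeds; "joint_torque": joint torques, N m; "eef_pos": TCP position; "tool_rot": TCP orientation; "force": force on the tool from outside, world axes, zero at the start; "torque": the same for the moment, N m; "grip_width": finger opening in m.
Only numpy, scipy, OpenCV 4.12 (cv2) and the standard library are available. Lean on these libraries where they do the work, as an engineer would, in place of code of your own. Each camera call takes 0.05 s, during which the arm holds its last target.

TASK

Bring the small sliding stage along its track until it stands opposite the petri dish on the raised shelf, then slide the dish across the gap so that it rests flat on the stage's narrow pad, centred on it and clear of the shelf. Keep the dish level all the way, do not lift it, and leave the weigh boat on the shelf where it is.

Things in the scene. Friction and masses are not known exactly. Their poses are not given: they have to be found in the camera images.
- rig: Fixed transfer rig, base 176 x 280 mm. Origin on the bench near the base's middle; x points from its raised shelf across to the stage, y along shelf and track, z up. Shelf: flat aluminium plate without rims, rig x -85 to -1 mm, y -140 to 140 mm, top 60 mm above the bench. Stage track: two rods along y about x = 57 mm, below 30 mm height, with end blocks beyond y = +-125 mm.
- stage (a joint): Position of the sliding stage along the track, m: equal to its rig y. 0 in the middle, stops at -0.09 and +0.09. About 2 N of friction; it stays where it is left.
- pad_top (a point): Centre of the top of the stage's pad: flat square plate 44 x 44 mm, 6 mm thick, top 59 mm above the bench (1 mm below the shelf top), 36 mm beyond the shelf's edge. It stands on a 26 mm square column on a black runner, 46 mm (rig x) by 56 mm (rig y), top 28 mm above the bench. The pad can be pushed from the side along the track.
- dish: The closed round petri dish lying on the shelf, 90 mm diameter, 14 mm high, about 40 g, lid fixed. Origin at the centre of its underside, z up. (Another dish lying on the bench itself is not meant.)
- boat: The square white weigh boat, 69 x 69 mm, 18 mm high, about 20 g, standing on the shelf beside the dish, to its left or to its right; to be left alone. Origin at the centre of its underside.

How it is judged:
By the outcome, as a careful person would: the job done as asked, in the order asked, and still so for the second after the job is handed in, with the robot touching nothing.
It also fails if it takes over 48 s, if anything falls off the work surface, if the arm or the gripper's body presses on something with over 40 N, if the wrist force passes 120 N, or if a joint passes its speed limit or range.

## Working session

There is one attempt and no reset: what is moved stays moved. The work goes in short steps, Python scripts to look and compute and a tool call to move; the robot and the scene stay as the last step left them, time stands still between calls to the robot, and variables do not carry over. Pictures are saved under pics/ and viewed, and the job is handed in when it is done.

Besides the shell and the picture viewer there is one more tool, called after "Call:" as name([rows], argument=value, ...), one row to a line, values as JSON. send_rows: Moves the arm, as the interface text tells. Its arguments: {"type":"object","properties":{"deltas":{"type":"array"},"hand":{"type":"number"},"force":{"type":"number"}},"required":["deltas"]}

```bash
mkdir -p pics; ls
cat > h.py <<'E'
import numpy as np, cv2
from bench import sensors, viewer, arm
def snap(n,f):
    im=viewer.camera(n); cv2.imwrite('pics/'+f,im[:,:,::-1]); return im
E
python3 - <<'E'
from h import *
print(sensors.get_obs())
for c in ['scene','top']:
    snap(c,c+'0.png')
    p=viewer.camera_params(c); print(p)
    for n in ['rig','stage','pad_top','dish','boat']:
        r=viewer.boxes_of(c,n); print(c,n,[(q['xy'],round(q['p'],2)) for q in r[:3]])
snap('wrist','wrist0.png'); print(viewer.camera_params('wrist'))
print(sensors.get_obs()['time_s'])
E
```

```text
pics
{'time_s': 0.0, 'joint_positions': array([-8.31121284e+01,  2.81654740e+01,  8.93499502e+01,  4.38982224e-04,
        6.25515312e+01, -6.05304473e+00]), 'joint_velocities': array([ 0.0921056 ,  0.03961569,  0.03007623,  0.12998673, -0.01265543,
        0.0239887 ]), 'joint_torque': array([-6.88148521e-04, -6.12652016e+01, -2.58184129e+01,  6.91295508e-02,
        4.83474950e-02, -8.56953011e-05]), 'eef_pos': array([ 0.13992784, -0.60883764,  0.18194845]), 'tool_rot': array([-1.79992552e+02,  6.65410330e-02, -7.70592819e+01]), 'force': array([-0.32831081,  0.53350256, -0.1346868 ]), 'torque': array([-0.00437876,  0.00518807,  0.04665674]), 'grip_width': 0.09515313361062021}
{'fx': 501.44387471232284, 'fy': 501.44387471232284, 'cx': 312.18595259614125, 'cy': 195.6684131384963, 'extrinsics': array([[ 0.46744742, -0.88364661,  0.02572119, -0.37901068],
       [ 0.35845062,  0.2160557 ,  0.90820322, -0.2105453 ],
       [-0.80808791, -0.41531747,  0.41773835, -0.5467776 ],
       [ 0.        ,  0.        ,  0.        ,  1.        ]])}
scene rig [([314.9, 239.7], 0.57), ([334.4, 198.3
[... 458 characters left out ...]
       [ 0.        ,  0.        ,  0.        ,  1.        ]])}
top rig [([323.5, 199.5], 0.67)]
top stage [([328.9, 177.7], 0.63)]
top pad_top [([305.7, 226.0], 0.4)]
top dish [([359.5, 211.3], 0.98)]
top boat [([305.3, 222.9], 0.78)]
{'fx': 300.89654190009026, 'fy': 300.89654190009026, 'cx': 316.57010464876146, 'cy': 199.91236251857947, 'T_tool_cam': array([[ 9.99999965e-01, -1.08965512e-04,  2.43076748e-04,
        -5.84091859e-04],
       [-4.89765053e-05, -9.72161658e-01, -2.34311136e-01,
        -6.57630051e-02],
       [ 2.61841727e-04,  2.34311116e-01, -9.72161629e-01,
        -2.02385206e-01],
       [ 0.00000000e+00,  0.00000000e+00,  0.00000000e+00,
         1.00000000e+00]])}
0.65
```

View pics/scene0.png

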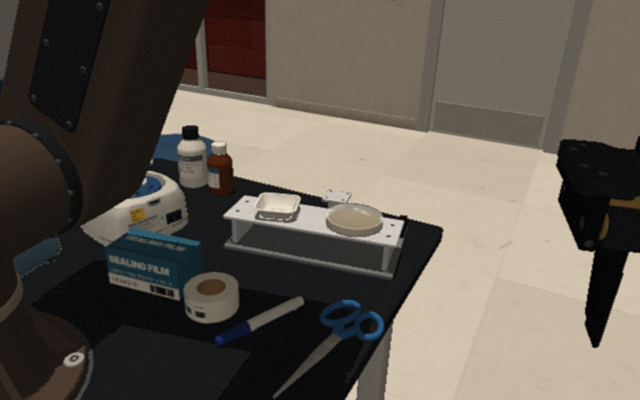

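View pics/top0.png

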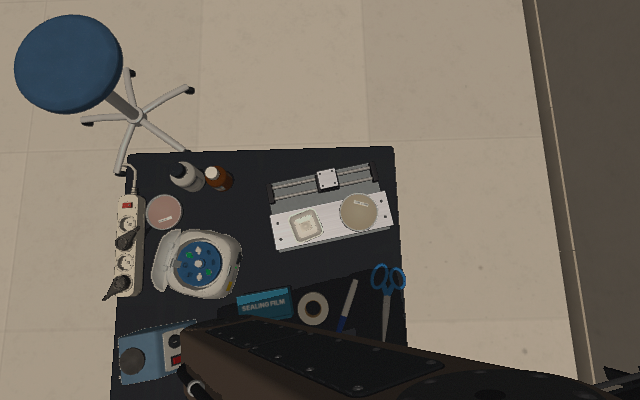

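View pics/wrist0.png

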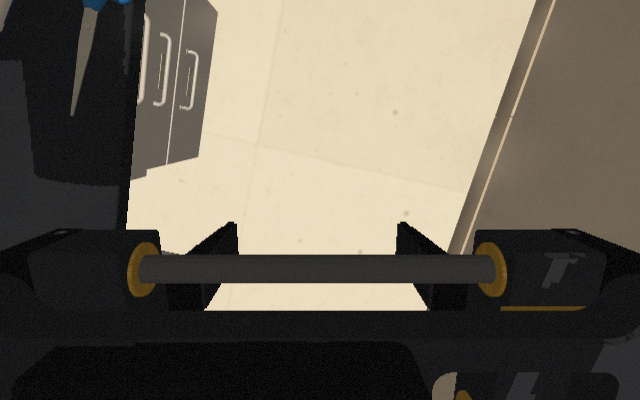

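Top view: shelf with the boat (305,225) and the dish (359,212) to its right. The stage pad is at (327,179), so it has to move right (world −y). The scene view agrees. Next I compute a coarse pose.

```bash
cat >> h.py <<'E'
from scipy.spatial.transform import Rotation as Rot
def ray(c,uv,obs=None):
    p=viewer.camera_params(c)
    d=np.array([(uv[0]-p['cx'])/p['fx'],-(uv[1]-p['cy'])/p['fy'],-1.])
    if c=='wrist':
        T=np.eye(4);T[:3,:3]=Rot.from_euler('xyz',obs['tool_rot'],degrees=True).as_matrix();T[:3,3]=obs['eef_pos']
        M=T@p['T_tool_cam']
    else: M=np.linalg.inv(p['extrinsics'])
    return M[:3,3],M[:3,:3]@d
def at(c,uv,z,obs=None):
    o,d=ray(c,uv,obs); return o+d*(z-o[2])/d[2]
def proj(c,P,obs=None):
    p=viewer.camera_params(c)
    if c=='wrist':
        T=np.eye(4);T[:3,:3]=Rot.from_euler('xyz',obs['tool_rot'],degrees=True).as_matrix();T[:3,3]=obs['eef_pos']
        E=np.linalg.inv(T@p['T_tool_cam'])
    else: E=p['extrinsics']
    q=E[:3,:3]@P+E[:3,3]
    return np.array([p['cx']+p['fx']*q[0]/-q[2],p['cy']-p['fy']*q[1]/-q[2]])
E
python3 - <<'E'
from h import *
im=snap('top','top1.png'); cv2.imwrite('pics/top1c.png',cv2.resize(im[140:270,240:420,::-1],None,fx=4,fy=4,interpolation=2))
d=viewer.trace('top','dish')[0]; m=d['pixels']; ys,xs=np.nonzero(m); print(d['p'],xs.min(),xs.max(),ys.min(),ys.max(),xs.mean(),ys.mean())
print('dish',at('top',(xs.mean(),ys.mean()),.068))
b=viewer.trace('top','boat')[0]; ys,xs=np.nonzero(b['pixels']);print('boat',at('top',(xs.mean(),ys.mean()),.07))
for q in [(327,179),]: print('pad',at('top',q,.059))
for q in [(391,223),(281,249),(271,212),(380,186)]: print('shelf',at('top',q,.06))
E
```

```text
0.86 339 378 192 231 358.4566428003182 211.59108989657915
dish [ 0.46984863 -0.25295108  0.068     ]
boat [ 0.4417255  -0.12794918  0.07      ]
pad [ 0.55186966 -0.18251008  0.059     ]
shelf [ 0.44198752 -0.32824737  0.06      ]
shelf [ 0.38869271 -0.07068081  0.06      ]
shelf [ 0.47574405 -0.04780638  0.06      ]
shelf [ 0.53080818 -0.30789575  0.06      ]
```

View pics/top1c.png

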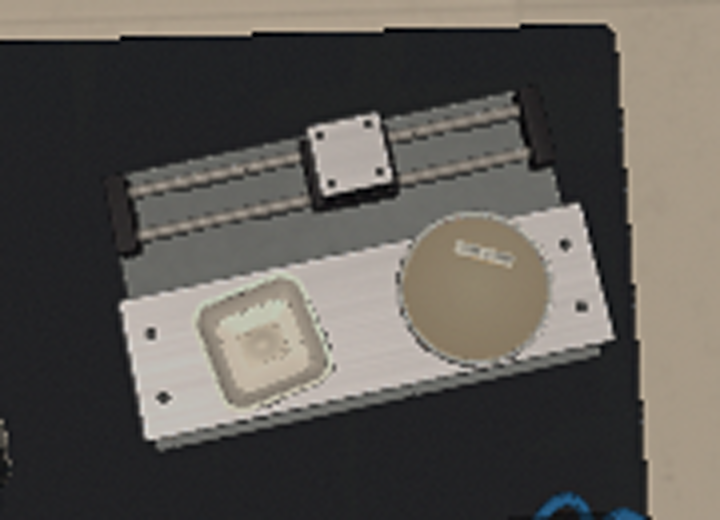

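Call:
send_rows([
  [[-20,-24,0],[0,0,0]],
  [[-30,-36,0],[0,0,0]],
  [[-31,-36,0],[0,0,0]],
  [[-31,-36,0],[0,0,0]],
  [[-31,-36,0],[0,0,0]],
  [[-31,-36,0],[0,0,0]],
  [[-31,-36,0],[0,0,0]],
  [[-31,-36,0],[0,0,0]],
  [[-30,-36,0],[0,0,0.3]],
  [[-25,-30,0],[0,0,0.3]],
  [[-15,-16,0],[0,0,0.3]],
  [[0,0,0],[0,0,0]],
  [[0,0,0],[0,0,0]],
])

```text
time_s: 2.1
eef_pos: [0.4207, -0.231, 0.1826]
tool_rot: [180.0, -0.0, -77.9]
force: [-0.1, 0.3, -0.5]
grip_width: 0.0952
```

Run:
```python
from h import *
o=sensors.get_obs(); print(o['time_s'],o['eef_pos'],o['tool_rot'],o['force'])
im=snap('wrist','w1.png')
for n in ['dish','pad_top','boat','stage']:
    for q in viewer.trace('wrist',n)[:2]:
        m=q['pixels']; ys,xs=np.nonzero(m); print(n,round(q['p'],2),q['xy'],xs.min(),xs.max(),ys.min(),ys.max(),m.sum())
        np.save(f'm_{n}.npy',m) if q['p']>.4 else 0
import pickle; pickle.dump(o,open('o1.pkl','wb'))
```

```text
2.1 [ 0.42071883 -0.2310116   0.18260171] [ 1.79999604e+02 -1.96375712e-02 -7.78848067e+01] [-0.09136742  0.29712824 -0.4820891 ]
dish 0.94 [347.4, 151.1] 303 390 103 193 6269
pad_top 0.76 [296.1, 51.8] 274 324 27 81 2676
boat 0.74 [220.5, 150.4] 183 257 115 188 4533
stage 0.95 [295.9, 52.3] 274 324 25 81 2714
stage 0.59 [284.1, 90.0] 150 417 25 193 29821
```

View pics/w1.png

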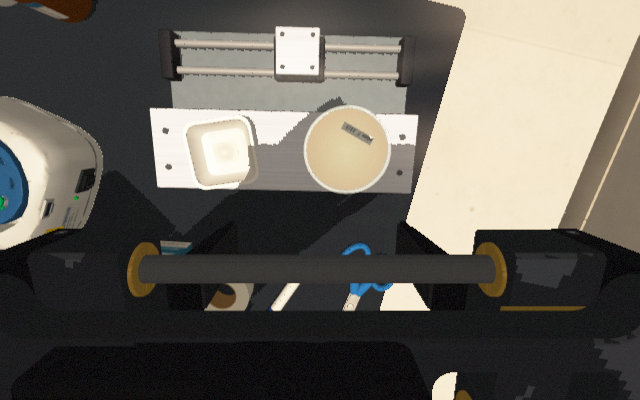

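Run:
```python
from h import *; import pickle
from scipy.optimize import least_squares
o=pickle.load(open('o1.pkl','rb'))
im=cv2.imread('pics/w1.png'); cv2.imwrite('pics/w1c.png',cv2.resize(im[10:210,140:430],None,fx=2.7,fy=2.7,interpolation=2))
sh=[(150,109),(418,115),(157,187),(412,193)]; shr=[(-1,140),(-1,-140),(-85,140),(-85,-140)]
pd=[(277,27.5),(319.5,28.5),(322,73),(275,72)]; pdr=[(79,22),(79,-22),(35,-22),(35,22)]
def f(v):
    x,y,t,q=v; R=np.array([[np.cos(t),-np.sin(t)],[np.sin(t),np.cos(t)]]);r=[]
    for uv,p in zip(sh,shr): P=R@np.array(p)/1e3+[x,y]; r+=list(proj('wrist',np.array([*P,.06]),o)-uv)
    for uv,p in zip(pd,pdr): P=R@(np.array(p)/1e3+[0,q])+[x,y]; r+=list(proj('wrist',np.array([*P,.059]),o)-uv)
    return np.array(r)
s=least_squares(f,[.51,-.19,.2,0]);print(s.x,np.degrees(s.x[2]));print(s.fun.round(1))
x,y,t,q=s.x;R=np.array([[np.cos(t),-np.sin(t)],[np.sin(t),np.cos(t)]])
m=np.load('m_dish.npy').astype(np.uint8)
c=cv2.findContours(m,0,1)[0];c=max(c,key=len)[:,0]
P=np.array([at('wrist',u,.072,o)[:2] for u in c])
g=least_squares(lambda v:np.hypot(*(P-v[:2]).T)-v[2],[.47,-.25,.045],loss='soft_l1',f_scale=.001)
print('dish',g.x, 'rig',R.T@(g.x[:2]-[x,y]))
b=np.load('m_boat.npy');ys,xs=np.nonzero(b);B=at('wrist',(xs.mean(),ys.mean()),.07,o)[:2];print('boat rig',R.T@(B-[x,y]))
T=lambda a,b:R@[a,b]+[x,y]
dy=(R.T@(g.x[:2]-[x,y]))[1]
print('pad now',T(.057,q),'pad goal',T(.057,dy)); print('tcp rig',R.T@(o['eef_pos'][:2]-[x,y]))
```

```text
[ 0.4948217  -0.18037952  0.18966482 -0.01395788] 10.866993815956388
[-0.9 -0.9  1.1 -0.7  0.4  0.8 -0.6  0.2 -1.  -1.6  1.5 -1.5 -2.1  2.1
  1.5  2. ]
dish [ 0.46931216 -0.2515044   0.04519101] rig [-0.03846124 -0.06504012]
boat rig [-0.04307374  0.06512618]
pad now [ 0.55343102 -0.18334091] pad goal [ 0.56306154 -0.23350712]
tcp rig [-0.08231967 -0.03575352]
```

View pics/w1c.png

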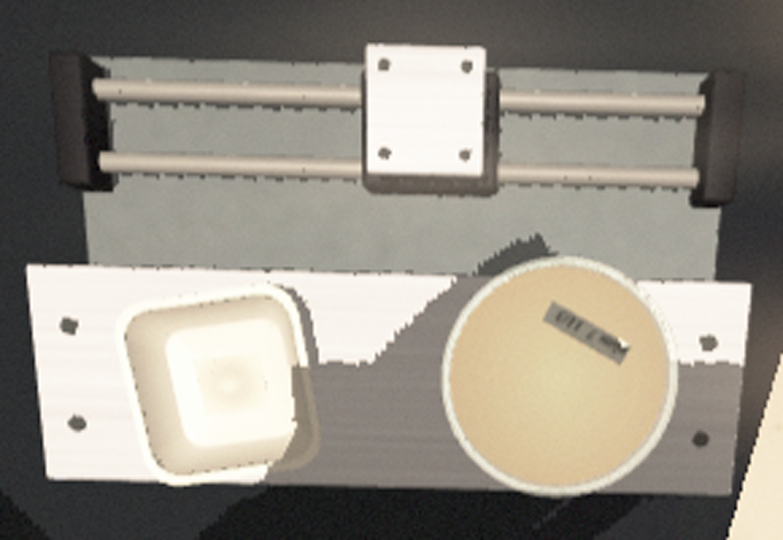

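```bash
cat > fit.py <<'E'
from h import *; import pickle
from scipy.optimize import least_squares
shr=[(-1,140),(-1,-140),(-85,140),(-85,-140)]
pdr=[(79,22),(79,-22),(35,-22),(35,22)]
def Rm(t): return np.array([[np.cos(t),-np.sin(t)],[np.sin(t),np.cos(t)]])
def fit(sh,pd,o,cam='wrist'):
    def f(v):
        x,y,t,q=v; R=Rm(t);r=[]
        for uv,p in zip(sh,shr):
            if uv is None: continue
            P=R@np.array(p)/1e3+[x,y]; r+=list(proj(cam,np.array([*P,.06]),o)-uv)
        for uv,p in zip(pd,pdr):
            if uv is None: continue
            P=R@(np.array(p)/1e3+[0,q])+[x,y]; r+=list(proj(cam,np.array([*P,.059]),o)-uv)
        return np.array(r)
    return least_squares(f,[.51,-.19,.2,0])
E
python3 - <<'E'
from fit import *
o=pickle.load(open('o1.pkl','rb'))
sh=[(150,108.1),(418.1,114.8),(157.8,187.8),(411.9,193.7)]
pd=[(275.2,26.7),(320.4,27.4),(318.9,75.2),(275.6,72.6)]
for a,b in [(sh,pd),(sh,[None]*4)]:
    s=fit(a,b,o);print(s.x,np.degrees(s.x[2]),s.fun.round(1))
c=lambda u,v:(240+u/4,140+v/4)
s=fit([c(122,300),c(580,206),c(150,440),c(612,338)],[c(375,113),None,None,c(320,195)] and [c(305,127),c(376,112),c(392,181),c(320,197)],None,'top');print(s.x,np.degrees(s.x[2]),s.fun.round(1))
x,y,t,q=s.x
m=viewer.trace('top','dish')[0]['pixels'].astype(np.uint8)
cc=cv2.findContours(m,0,1)[0];cc=max(cc,key=len)[:,0]
P=np.array([at('top',u,.072,None)[:2] for u in cc])
g=least_squares(lambda v:np.hypot(*(P-v[:2]).T)-v[2],[.47,-.25,.045],loss='soft_l1',f_scale=.001)
print('dish',g.x, 'rig',Rm(t).T@(g.x[:2]-[x,y]))
E
```

```text
[ 0.49474936 -0.18069292  0.1880878  -0.01273632] 10.776637030094701 [-0.6 -0.1  1.3 -0.2 -0.3 -0.1 -0.4 -0.2  0.  -0.7 -0.2 -0.2  0.2  0.
  0.   1.5]
[ 0.49456067 -0.18070689  0.18839089  0.        ] 10.794002993043806 [-0.6  0.2  1.2 -0.  -0.3  0.1 -0.4 -0.1]
[ 0.49505128 -0.18236773  0.18308109 -0.01087196] 10.489773888378608 [-0.7  0.   0.5 -1.  -1.   0.3  1.3  0.6 -0.1 -0.1  0.  -0.1  0.   0.1
  0.  -0.1]
dish [ 0.46975368 -0.25250666  0.04547317] rig [-0.03764431 -0.06436105]
```

Call:
send_rows([
  [[0,0,0],[0,0,1.37]],
  [[-4,-24,0],[0,0,0]],
  [[-6,-35,0],[0,0,0]],
  [[-6,-35,0],[0,0,0]],
  [[-5,-30,0],[0,0,0]],
  [[-2,-15,10],[0,0,0]],
  [[0,0,25],[0,0,0]],
  [[0,0,30],[0,0,0]],
  [[0,0,30],[0,0,0]],
  [[0,0,25],[0,0,0]],
  [[0,0,15],[0,0,0]],
  [[0,0,5],[0,0,0]],
  [[0,0,0],[0,0,0]],
  [[0,0,0],[0,0,0]],
])

```text
time_s: 3.8
eef_pos: [0.5532, -0.183, 0.0431]
tool_rot: [-180.0, -0.0, -79.4]
force: [-0.5, -0.2, 0.7]
grip_width: 0.0952
```

```bash
cat > st.py <<'E'
from fit import *
RIG=(.4948,-.181,np.radians(10.75))
o=sensors.get_obs(); print(round(o['time_s'],2),'rig mm',(1e3*(Rm(RIG[2]).T@(o['eef_pos'][:2]-RIG[:2]))).round(1),'z',o['eef_pos'][2],o['tool_rot'].round(2),o['force'].round(1),o['grip_width'])
E
cat > look.py <<'E'
import sys; exec(open('st.py').read())
snap(sys.argv[1],sys.argv[2])
E
python3 look.py wrist w2.png
```

```text
3.8 rig mm [ 57.  -12.9] z 0.04312240780702009 [-1.7996e+02 -3.0000e-02 -7.9360e+01] [-0.5 -0.2  0.7] 0.09515801210206677
```

View pics/w2.png

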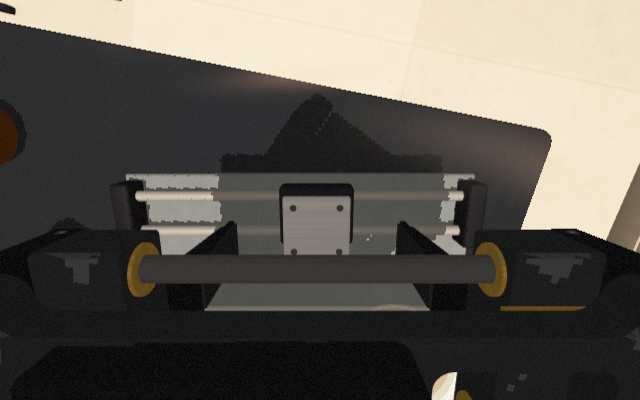

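The pad (~316,225) is centred between the fingers and the rods run level in the image, so the yaw is right. I close gently.

Call:
send_rows([
  [[0,0,0],[0,0,0]],
  [[0,0,0],[0,0,0]],
  [[0,0,0],[0,0,0]],
  [[0,0,0],[0,0,0]],
  [[0,0,0],[0,0,0]],
  [[0,0,0],[0,0,0]],
  [[0,0,0],[0,0,0]],
  [[0,0,0],[0,0,0]],
], hand=40, force=6)

```text
time_s: 4.65
eef_pos: [0.553, -0.1827, 0.0425]
tool_rot: [180.0, -0.0, -79.3]
force: [0.7, 0.1, -0.3]
grip_width: 0.0412
```

```bash
python3 st.py
```

```text
4.65 rig mm [ 56.9 -12.5] z 0.04248038199773369 [179.99  -0.   -79.33] [ 0.7  0.1 -0.3] 0.041173225752698626
```

Call:
send_rows([
  [[0,0,0],[0,0,0]],
  [[0,0,0],[0,0,0]],
])

```text
time_s: 4.85
eef_pos: [0.553, -0.1827, 0.0425]
tool_rot: [180.0, -0.0, -79.3]
force: [0.4, -0.8, 0.3]
grip_width: 0.0398
```

```bash
python3 look.py wrist w3.png; python3 look.py scene s3.png
```

```text
4.85 rig mm [ 56.9 -12.5] z 0.04250388928536868 [180.    -0.   -79.33] [ 0.4 -0.8  0.3] 0.039817096360346645
4.9 rig mm [ 56.9 -12.5] z 0.04253612143064463 [-1.800e+02 -1.000e-02 -7.933e+01] [-0.6  0.   0.2] 0.04033839763400569
```

View pics/w3.png

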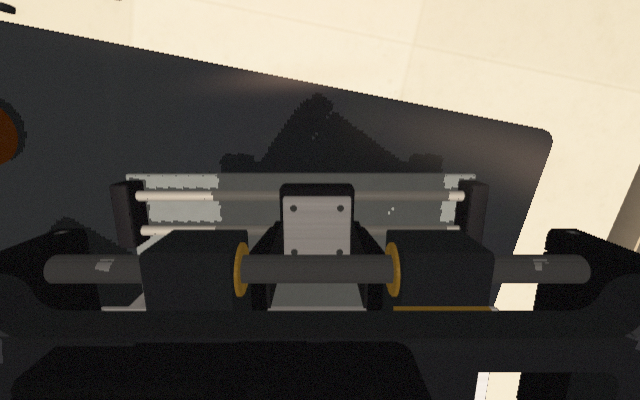

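View pics/s3.png

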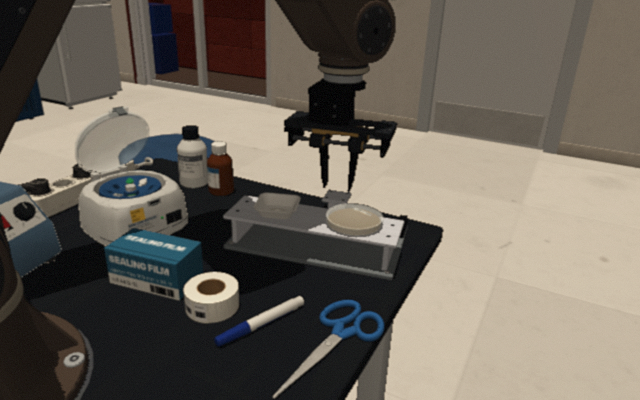

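Run:
```python
from fit import *
o=sensors.get_obs();p=o['eef_pos'];R=Rot.from_euler('xyz',o['tool_rot'],degrees=True).as_matrix()
for a in [(0,0,0),(.02,0,0),(-.02,0,0),(0,0,-.0165)]: print(a,proj('scene',p+R@a),proj('wrist',p+R@a,o))
cv2.imwrite('pics/s3c.png',cv2.resize(cv2.imread('pics/s3.png')[100:270,220:420],None,fx=4,fy=3.5,interpolation=2))
cv2.imwrite('pics/w3c.png',cv2.resize(cv2.imread('pics/w3.png')[160:330,220:420],None,fx=4,fy=3.5,interpolation=2))
```

```text
(0, 0, 0) [335.60243981 202.99063257] [317.49392093 223.29455592]
(0.02, 0, 0) [346.43933022 204.66809291] [345.86027726 223.29788489]
(-0.02, 0, 0) [324.88939303 201.33234218] [289.12868841 223.29122708]
(0, 0, -0.0165) [336.0206156 194.6338318] [317.56371121 231.13906544]
```

View pics/s3c.png

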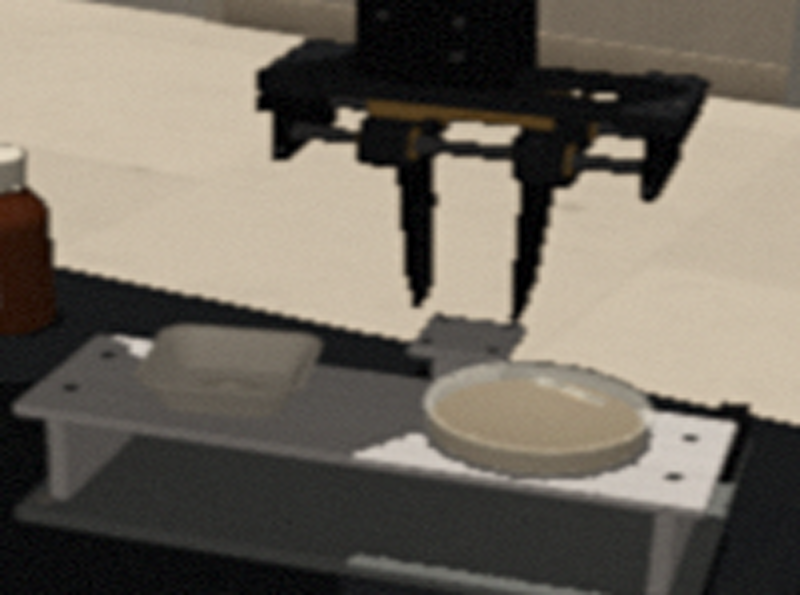

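View pics/w3c.png

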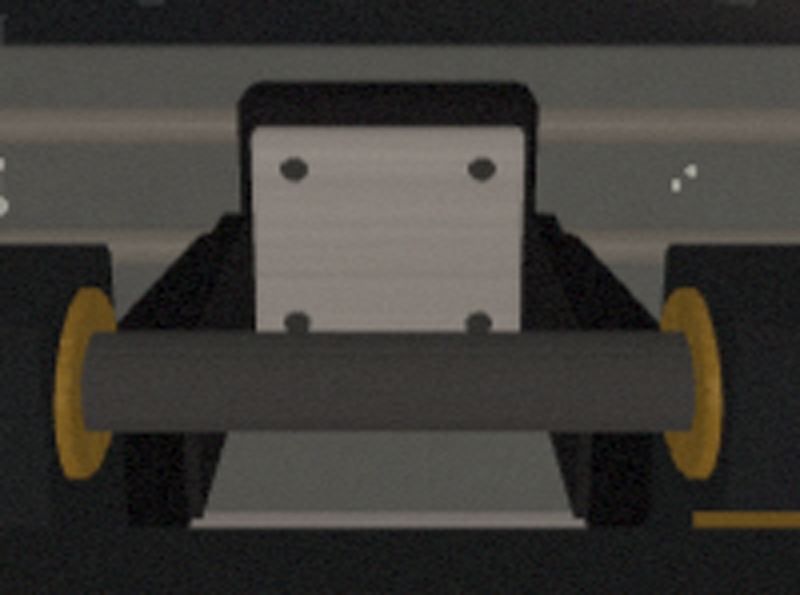

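Call:
send_rows([
  [[3,0,0],[0,0,0]],
  [[6,0,0],[0,0,0]],
  [[8,0,0],[0,0,0]],
  [[8,0,0],[0,0,0]],
  [[8,0,0],[0,0,0]],
  [[8,0,0],[0,0,0]],
  [[6,0,0],[0,0,0]],
  [[3.5,0,0],[0,0,0]],
  [[2,0,0],[0,0,0]],
  [[0,0,0],[0,0,0]],
  [[0,0,0],[0,0,0]],
])

```text
time_s: 6.05
eef_pos: [0.5627, -0.2341, 0.0425]
tool_rot: [180.0, -0.0, -79.3]
force: [-0.5, 0.2, 0.0]
grip_width: 0.04
```

```bash
python3 look.py wrist w4.png
```

```text
6.05 rig mm [ 56.8 -64.8] z 0.04253749621919152 [180.    -0.   -79.32] [-0.5  0.2  0. ] 0.039999137858264325
```

View pics/w4.png

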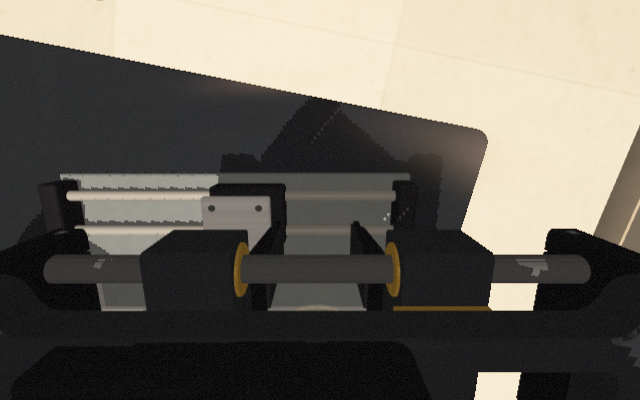

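The stage did not move: the pad is now at (237,215), left of the fingers. The fingers passed without contact, so I need to find out why before moving again.

```bash
python3 look.py scene s4.png; python3 look.py top t4.png;  python3 - <<'E'
from fit import *
a=cv2.imread('pics/s4.png')[160:250,270:390]; b=cv2.imread('pics/t4.png')[140:260,240:420]
cv2.imwrite('pics/s4c.png',cv2.resize(np.clip(a.astype(float)*2,0,255).astype(np.uint8),None,fx=6,fy=6,interpolation=2))
cv2.imwrite('pics/t4c.png',cv2.resize(np.clip(b.astype(float)*2,0,255).astype(np.uint8),None,fx=4,fy=4,interpolation=2))
o=sensors.get_obs();p=o['eef_pos'];R=Rot.from_euler('xyz',o['tool_rot'],degrees=True).as_matrix()
for a in [(0,0,0),(.02,0,0),(-.02,0,0),(0,0,-.0165)]: print(a,proj('scene',p+R@a),proj('top',p+R@a))
E
```

```text
6.1 rig mm [ 56.8 -64.8] z 0.04255299174419075 [180.    -0.   -79.32] [-0.9  0.  -0.3] 0.03987679274756964
6.15 rig mm [ 56.9 -64.8] z 0.042538964145187506 [179.99  -0.   -79.31] [-0.   0.  -0.2] 0.04010528847501198
(0, 0, 0) [364.21541816 207.39486841] [347.82956414 175.54541225]
(0.02, 0, 0) [375.38681986 209.12255677] [355.80561872 173.83504163]
(-0.02, 0, 0) [353.17348711 205.68720304] [339.84626347 177.25733671]
(0, 0, -0.0165) [364.86430013 198.94428513] [348.33223108 173.9408643 ]
```

View pics/s4c.png

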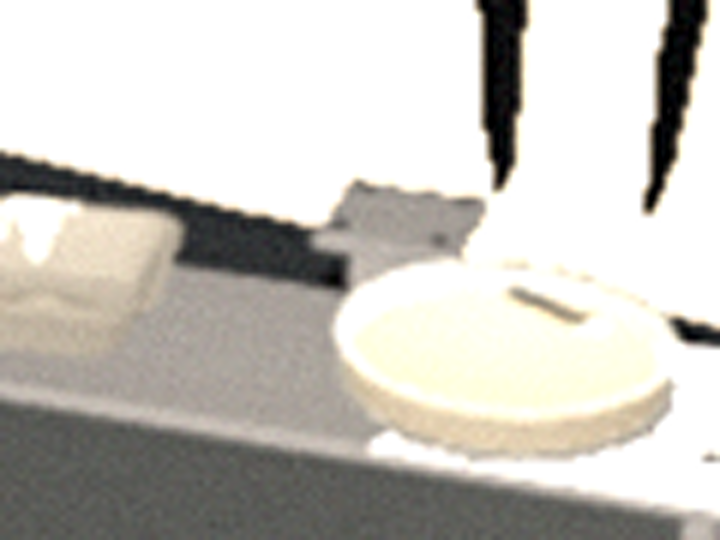

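View pics/t4c.png

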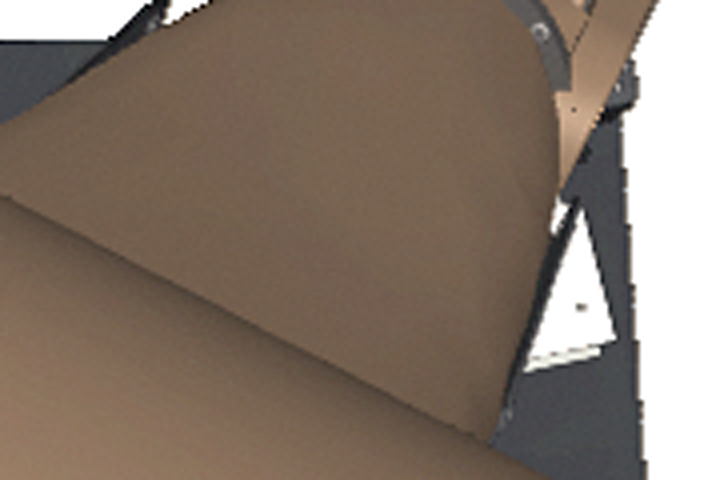

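Call:
send_rows([
  [[0,0,15],[0,0,0]],
], hand=1000)

```text
out of range
```

Call:
send_rows([
  [[0,0,-15],[0,0,0]],
  [[0,0,-25],[0,0,0]],
  [[-12,0,0],[0,0,0]],
  [[-20,0,0],[0,0,0]],
  [[-15,0,0],[0,0,0]],
  [[-5,0,0],[0,0,0]],
  [[0,0,15],[0,0,0]],
  [[0,0,20],[0,0,0]],
  [[0,0,10],[0,0,0]],
  [[0,0,5],[0,0,0]],
  [[0,0,0],[0,0,0]],
], hand=95)

```text
time_s: 7.3
eef_pos: [0.5529, -0.183, 0.032]
tool_rot: [179.9, 0.0, -79.3]
force: [0.5, 0.6, 0.1]
grip_width: 0.0949
```

```bash
python3 look.py scene s5.png; python3 look.py wrist w5.png
python3 - <<'E'
from fit import *
a=cv2.imread('pics/s5.png')[130:250,250:410]
cv2.imwrite('pics/s5c.png',cv2.resize(np.clip(a.astype(float)*2,0,255).astype(np.uint8),None,fx=5,fy=5,interpolation=2))
o=sensors.get_obs();p=o['eef_pos'];R=Rot.from_euler('xyz',o['tool_rot'],degrees=True).as_matrix()
for a in [(0,0,0),(.0475,0,0),(-.0475,0,0)]: print(a,proj('scene',p+R@a),(proj('scene',p+R@a)-[250,130])*5)
E
```

```text
7.3 rig mm [ 56.7 -12.8] z 0.03197610010523662 [ 1.7994e+02  3.0000e-02 -7.9330e+01] [0.5 0.6 0.1] 0.09489070033179178
7.35 rig mm [ 57.  -13.1] z 0.032574926846781836 [179.99   0.   -79.33] [0.9 0.7 0.3] 0.09514517962564971
(0, 0, 0) [335.74744831 207.80321959] [428.73724154 389.01609795]
(0.0475, 0, 0) [361.57579594 211.86068473] [557.8789797  409.30342366]
(-0.0475, 0, 0) [310.61190141 203.85458893] [303.05950706 369.27294465]
```

View pics/s5c.png

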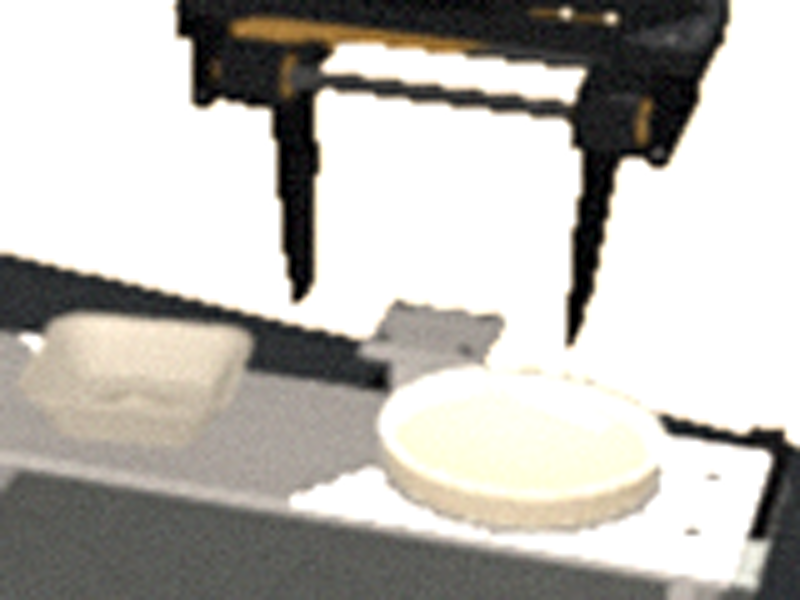

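View pics/w5.png

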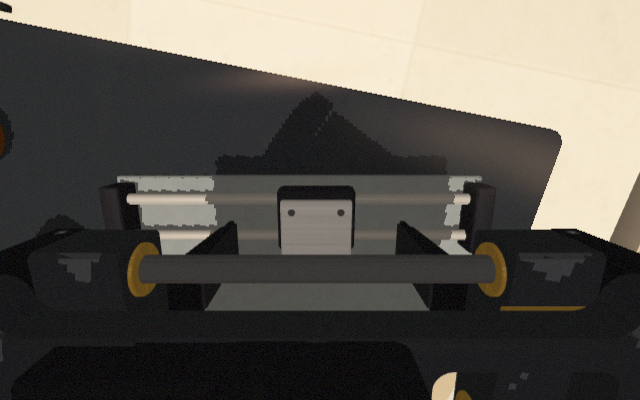

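Both views put the real fingertips about 26 mm above the reported TCP: scene tips at (310,190) and (364,199), against predicted rows 204 and 212. That matches the lack of contact. I go 14 mm lower and close.

Call:
send_rows([
  [[0,0,5],[0,0,0]],
  [[0,0,5],[0,0,0]],
  [[0,0,4],[0,0,0]],
  [[0,0,0],[0,0,0]],
  [[0,0,0],[0,0,0]],
  [[0,0,0],[0,0,0]],
  [[0,0,0],[0,0,0]],
  [[0,0,0],[0,0,0]],
  [[0,0,0],[0,0,0]],
  [[0,0,0],[0,0,0]],
  [[0,0,0],[0,0,0]],
], hand=36, force=6)

```text
time_s: 8.5
eef_pos: [0.5532, -0.1832, 0.0187]
tool_rot: [-180.0, -0.0, -79.3]
force: [0.4, 0.5, 1.9]
grip_width: 0.0439
```

```bash
python3 look.py scene s6.png; python3 look.py wrist w6.png
python3 - <<'E'
from fit import *
a=cv2.imread('pics/s6.png')[130:250,250:410]
cv2.imwrite('pics/s6c.png',cv2.resize(np.clip(a.astype(float)*2,0,255).astype(np.uint8),None,fx=5,fy=5,interpolation=2))
E
```

```text
8.5 rig mm [ 57.  -13.1] z 0.018650536275879724 [-1.7999e+02 -1.0000e-02 -7.9330e+01] [0.4 0.5 1.9] 0.04392168966104641
8.55 rig mm [ 57.  -13.1] z 0.018671502153561496 [-1.7999e+02 -1.0000e-02 -7.9330e+01] [0.1 1.5 2.4] 0.0438680478839845
```

View pics/s6c.png

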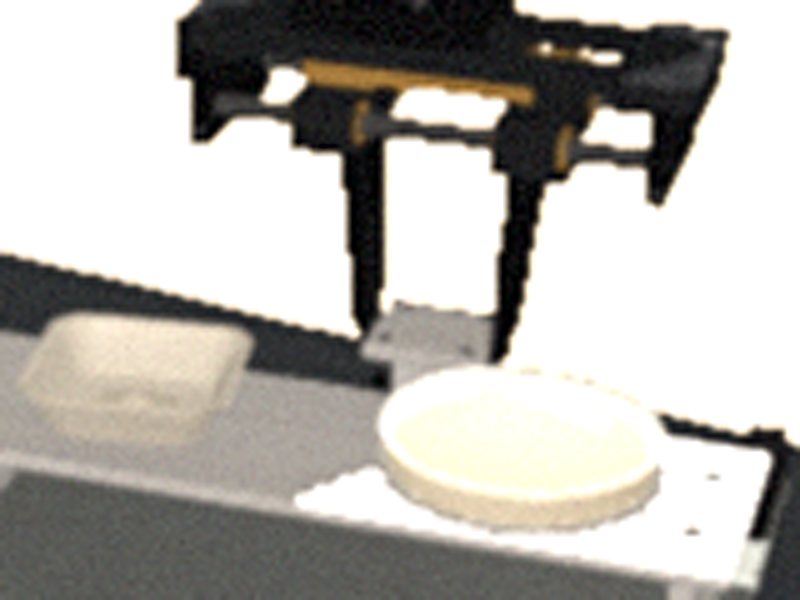

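View pics/w6.png

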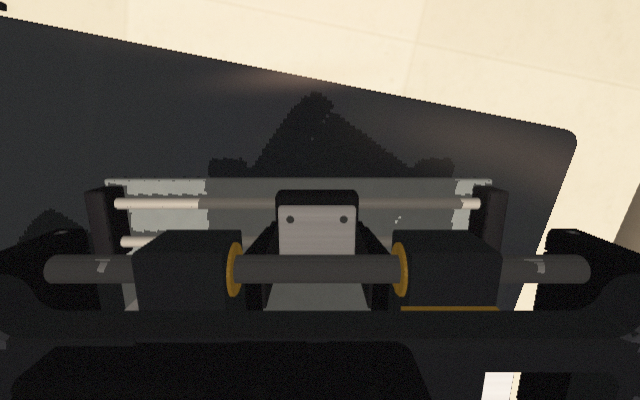

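The opening stops at 43.9 mm, so the pad is now really gripped. Next I move the stage.

Call:
send_rows([
  [[3,0,0],[0,0,0]],
  [[6,0,0],[0,0,0]],
  [[8,0,0],[0,0,0]],
  [[8,0,0],[0,0,0]],
  [[8,0,0],[0,0,0]],
  [[8,0,0],[0,0,0]],
  [[6,0,0],[0,0,0]],
  [[3,0,0],[0,0,0]],
  [[2,0,0],[0,0,0]],
  [[0,0,0],[0,0,0]],
  [[0,0,0],[0,0,0]],
])

```text
time_s: 9.7
eef_pos: [0.5631, -0.2352, 0.0186]
tool_rot: [-180.0, -0.1, -79.3]
force: [0.3, -2.3, 3.9]
grip_width: 0.044
```

```bash
python3 look.py wrist w7.png
```

```text
9.7 rig mm [ 56.9 -66. ] z 0.01864241222466445 [-1.7997e+02 -6.0000e-02 -7.9350e+01] [ 0.3 -2.3  3.9] 0.04404731580247236
```

View pics/w7.png

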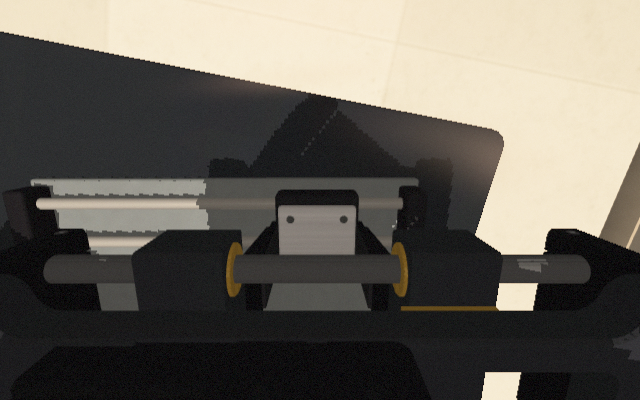

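Stage is at rig y ≈ −65.5 and the pad is still centred in the gripper. I release, rise, retreat behind the dish and look again.

Call:
send_rows([
  [[0,0,0],[0,0,0]],
  [[0,0,0],[0,0,0]],
  [[0,0,0],[0,0,0]],
  [[0,0,-5],[0,0,0]],
  [[0,0,-20],[0,0,0]],
  [[0,0,-30],[0,0,0]],
  [[0,0,-40],[0,0,0]],
  [[0,20,-35],[0,0,0]],
  [[0,40,-20],[0,0,0]],
  [[0,45,0],[0,0,0]],
  [[0,35,0],[0,0,0]],
  [[0,14,0],[0,0,0]],
  [[0,0,0],[0,0,0]],
  [[0,0,0],[0,0,0]],
], hand=70)

```text
time_s: 11.15
eef_pos: [0.4124, -0.2631, 0.1688]
tool_rot: [-180.0, -0.0, -79.4]
force: [-0.3, 0.4, -0.5]
grip_width: 0.07
```

```bash
cat > meas.py <<'E'
import sys; exec(open('st.py').read())
f=sys.argv[1]
snap('wrist',f)
o=sensors.get_obs() if 0 else o
pickle.dump(o,open('o_'+f+'.pkl','wb'))
for n in ['dish','pad_top']:
    r=viewer.trace('wrist',n)
    if not r: print(n,'none'); continue
    q=r[0];m=q['pixels'].astype(np.uint8); np.save(f'm_{n}_{f}.npy',m)
    c=max(cv2.findContours(m,0,1)[0],key=len)[:,0]
    zz={'dish':.073,'pad_top':.059}[n]
    P=np.array([at('wrist',u,zz,o)[:2] for u in c]); P=1e3*((P-RIG[:2])@Rm(RIG[2]))
    print(n,round(q['p'],2),'rig box',P.min(0).round(1),P.max(0).round(1))
    if n=='dish':
        g=least_squares(lambda v:np.hypot(*(P-v[:2]).T)-v[2],[P[:,0].mean(),P[:,1].mean(),45],loss='soft_l1');print(' circle',g.x.round(1))
im=cv2.imread('pics/'+f); cv2.imwrite('pics/c_'+f,cv2.resize(im[0:240,140:440],None,fx=2.5,fy=2.5,interpolation=2))
E
python3 meas.py w8.png
```

```text
11.15 rig mm [-96.3 -65.3] z 0.1688047034768138 [-1.7996e+02 -4.0000e-02 -7.9360e+01] [-0.3  0.4 -0.5] 0.06996500216366525
dish 0.71 rig box [ -82.8 -109.8] [  6.3 -18.6]
 circle [-38.2 -64.6  44.8]
pad_top 0.7 rig box [ 26.2 -91. ] [ 78.6 -39.4]
```

View pics/c_w8.png

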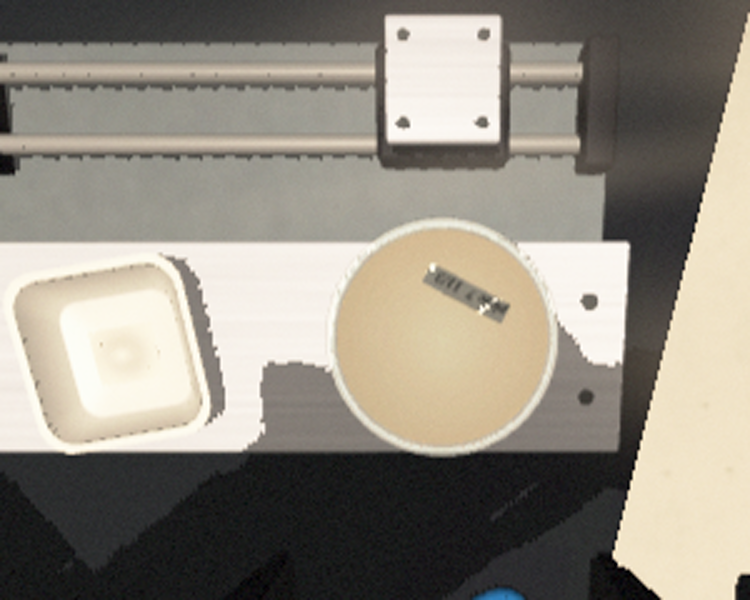

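The pad (centre column 443 in the crop) and the dish (443) are aligned to within 1 mm. I descend behind the dish with a 60 mm opening as a cradle.

Call:
send_rows([
  [[0,0,20],[0,0,0]],
  [[0,0,35],[0,0,0]],
  [[0,0,35],[0,0,0]],
  [[0,0,25],[0,0,0]],
  [[0,0,12],[0,0,0]],
  [[0,0,4],[0,0,0]],
  [[0,0,0],[0,0,0]],
  [[0,0,0],[0,0,0]],
], hand=60)

```text
time_s: 12.1
eef_pos: [0.412, -0.2629, 0.038]
tool_rot: [-180.0, -0.0, -79.3]
force: [-0.0, -0.5, -0.5]
grip_width: 0.0601
```

```bash
python3 look.py scene s9.png
python3 - <<'E'
from fit import *
a=cv2.imread('pics/s9.png')[130:270,250:410]
cv2.imwrite('pics/s9c.png',cv2.resize(np.clip(a.astype(float)*1.5,0,255).astype(np.uint8),None,fx=5,fy=4,interpolation=2))
E
```

```text
12.1 rig mm [-96.7 -65. ] z 0.038033394603503315 [-1.7997e+02 -4.0000e-02 -7.9310e+01] [-0.  -0.5 -0.5] 0.06012366257628123
```

View pics/s9c.png

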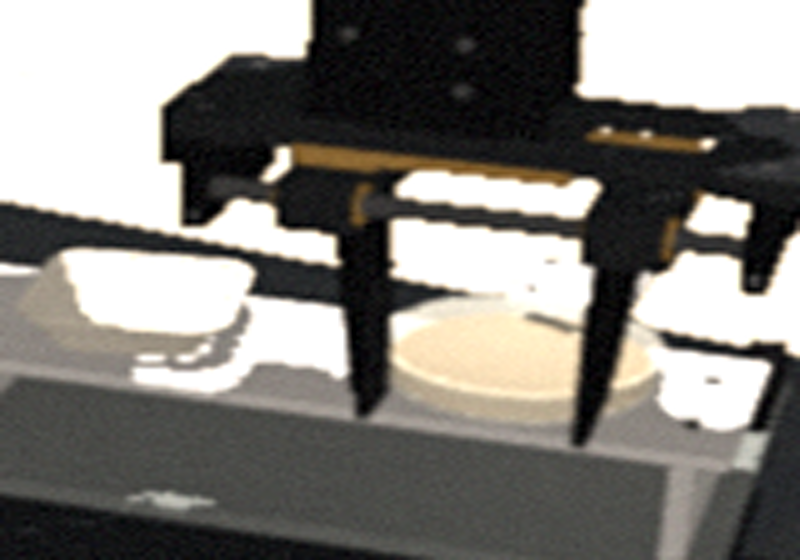

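Run:
```python
from fit import *
o=sensors.get_obs();p=o['eef_pos'];R=Rot.from_euler('xyz',o['tool_rot'],degrees=True).as_matrix()
for y in (0,-.01):
  for dz in (.02,.026,.032): print(y,dz,proj('scene',p+R@[-.033,y,-dz]).round(1),proj('scene',p+R@[.033,y,-dz]).round(1))
```

```text
0 0.02 [322.8 236.9] [365.9 244.4]
0 0.026 [322.9 233.4] [366.1 240.8]
0 0.032 [323.  229.9] [366.4 237.2]
-0.01 0.02 [324.6 233.8] [367.2 241.1]
-0.01 0.026 [324.7 230.4] [367.5 237.6]
-0.01 0.032 [324.9 226.9] [367.8 234.1]
```

Call:
send_rows([
  [[0,0,-2.5],[0,0,0]],
  [[0,-4,0],[0,0,0]],
  [[0,-4,0],[0,0,0]],
  [[0,-3,0],[0,0,0]],
  [[0,-3,0],[0,0,0]],
  [[0,-3,0],[0,0,0]],
  [[0,-3,0],[0,0,0]],
  [[0,-3,0],[0,0,0]],
  [[0,-3,0],[0,0,0]],
  [[0,-3,0],[0,0,0]],
  [[0,-3,0],[0,0,0]],
  [[0,-2,0],[0,0,0]],
  [[0,-1,0],[0,0,0]],
  [[0,0,0],[0,0,0]],
])

```text
time_s: 13.55
eef_pos: [0.4459, -0.2563, 0.04]
tool_rot: [-180.0, -0.0, -79.3]
force: [0.5, 0.5, -0.4]
grip_width: 0.0598
```

```bash
python3 meas.py w10.png; python3 look.py scene s10.png
```

```text
13.55 rig mm [-62.1 -64.8] z 0.04001465030008802 [-1.800e+02 -1.000e-02 -7.933e+01] [ 0.5  0.5 -0.4] 0.05983784497608749
dish 0.55 rig box [ -62.5 -109.2] [ 27.5 -19. ]
 circle [-17.7 -64.2  44.9]
pad_top 0.96 rig box [ 28.9 -88.6] [ 70.6 -41.4]
13.7 rig mm [-62.2 -64.9] z 0.04003333553272168 [180.    -0.   -79.34] [-1.2 -0.3  0.5] 0.0597726659322512
```

View pics/c_w10.png

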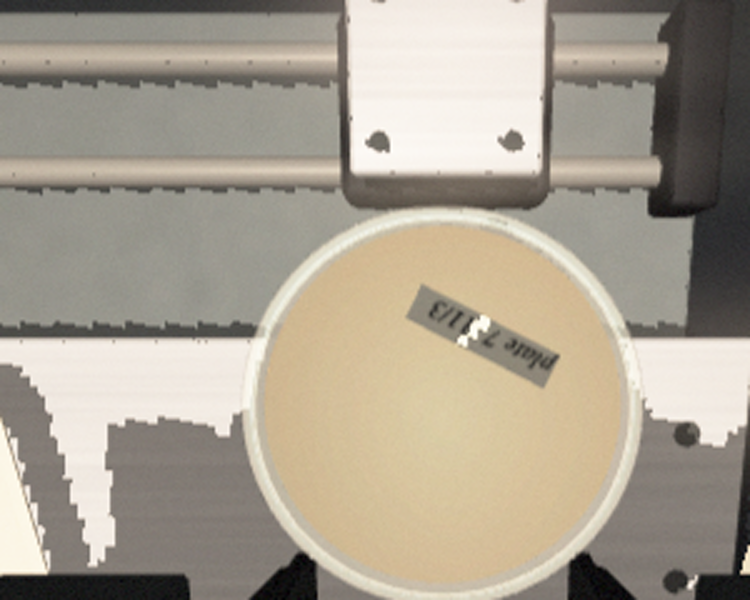

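View pics/s10.png

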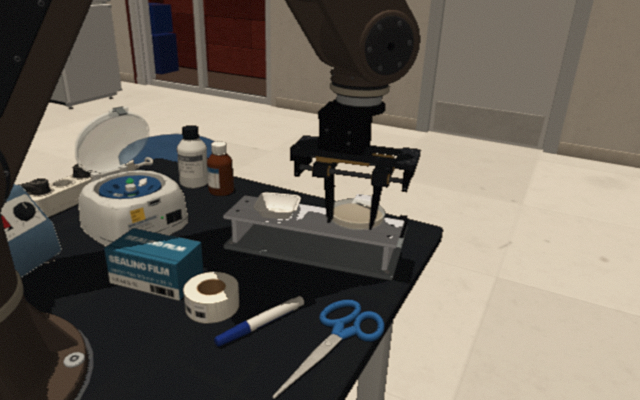

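Dish centre is at rig (−17.7, −64.5), seated in the cradle; the pad sits about 1 mm further to −y. I push on with a 1 mm side correction.

Call:
send_rows([
  [[0,-2,0],[0,0,0]],
  [[0.1,-3,0],[0,0,0]],
  [[0.1,-4,0],[0,0,0]],
  [[0.1,-4,0],[0,0,0]],
  [[0.1,-4,0],[0,0,0]],
  [[0.1,-4,0],[0,0,0]],
  [[0.1,-4,0],[0,0,0]],
  [[0.1,-4,0],[0,0,0]],
  [[0.1,-4,0],[0,0,0]],
  [[0.1,-4,0],[0,0,0]],
  [[0.1,-4,0],[0,0,0]],
  [[0,-4,0],[0,0,0]],
  [[0,-4,0],[0,0,0]],
  [[0,-4,0],[0,0,0]],
  [[0,-4,0],[0,0,0]],
  [[0,-3,0],[0,0,0]],
  [[0,-2,0],[0,0,0]],
  [[0,-1,0],[0,0,0]],
  [[0,0,0],[0,0,0]],
])

```text
time_s: 15.65
eef_pos: [0.508, -0.2456, 0.04]
tool_rot: [180.0, -0.0, -79.3]
force: [-1.3, 0.3, -0.2]
grip_width: 0.0602
```

```bash
python3 meas.py w11.png; python3 look.py scene s11.png;  python3 - <<'E'
from fit import *
a=cv2.imread('pics/s11.png')[130:270,250:410]
cv2.imwrite('pics/s11c.png',cv2.resize(np.clip(a.astype(float)*1.5,0,255).astype(np.uint8),None,fx=5,fy=4,interpolation=2))
E
```

```text
15.65 rig mm [  0.9 -65.9] z 0.0400257718324088 [180.    -0.   -79.33] [-1.3  0.3 -0.2] 0.06020983920904299
dish 0.59 rig box [   0.5 -110.4] [ 90.  -19.8]
 circle [ 45.3 -65.2  44.9]
pad_top none
15.8 rig mm [  0.8 -66. ] z 0.04004704010803652 [ 1.800e+02 -1.000e-02 -7.934e+01] [0.4 0.5 0. ] 0.059811927681234875
```

View pics/c_w11.png

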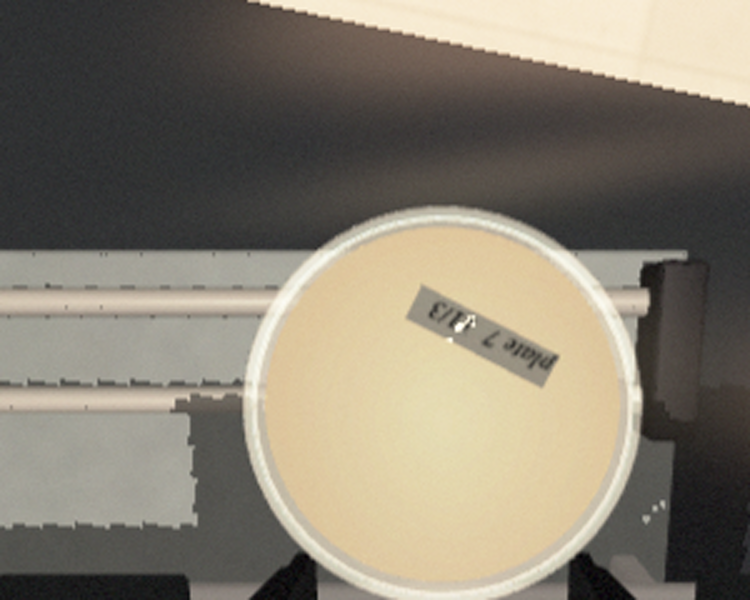

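View pics/s11c.png

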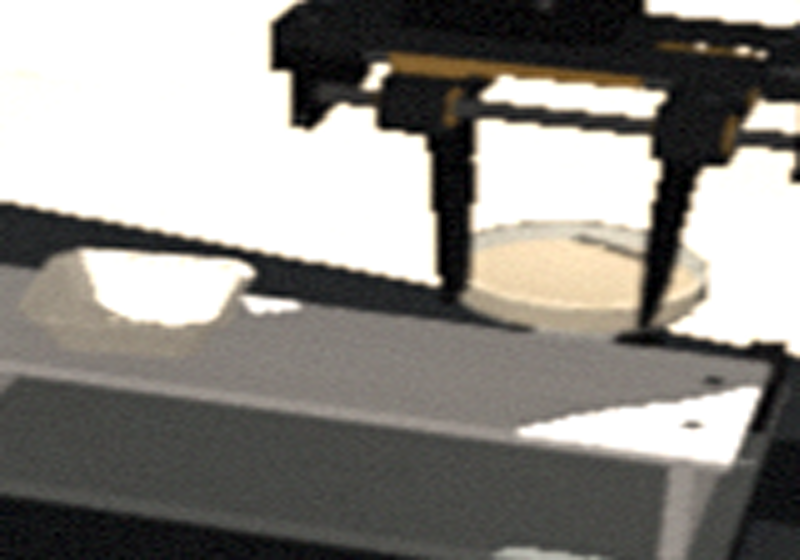

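Run:
```python
from st import *
for f,pts in [('w8.png',[(386,15),(501,14),(386,142.5),(500,142.5)]),('w10.png',[(347,176),(549,176)])]:
    o=pickle.load(open('o_'+f+'.pkl','rb'))
    for u,v in pts:
        P=at('wrist',(140+u/2.5,v/2.5),.059,o)[:2]; print(f,(1e3*(P-RIG[:2])@Rm(RIG[2])).round(1))
o=pickle.load(open('o_w8.png.pkl','rb'))
for v in (242,451): 
    P=at('wrist',(140+620/2.5,v/2.5),.06,o)[:2]; print('shelf',(1e3*(P-RIG[:2])@Rm(RIG[2])).round(1))
```

```text
15.85 rig mm [  0.7 -66. ] z 0.0400485421303716 [-180.     -0.    -79.34] [0.4 0.8 0.6] 0.0597824874965014
w8.png [ 78.6 -44.5]
w8.png [ 78.9 -87. ]
w8.png [ 35.1 -43.7]
w8.png [ 35.1 -87.4]
w10.png [ 35.2 -42.9]
w10.png [ 35.1 -88.8]
shelf [  -1.3 -135.1]
shelf [ -84.6 -139.5]
```

Call:
send_rows([
  [[0,-1,0],[0,0,0]],
  [[0,-2,0],[0,0,0]],
  [[0,-2,0],[0,0,0]],
  [[0,-2,0],[0,0,0]],
  [[0,-2,0],[0,0,0]],
  [[0,-1,0],[0,0,0]],
  [[0,-1,0],[0,0,0]],
  [[0,-0.5,0],[0,0,0]],
  [[0,-0.2,0],[0,0,0]],
  [[0,0,0],[0,0,0]],
  [[0,0,0],[0,0,0]],
])

```text
time_s: 16.95
eef_pos: [0.5194, -0.2435, 0.0401]
tool_rot: [-180.0, -0.0, -79.3]
force: [0.0, -0.4, -0.4]
grip_width: 0.06
```

```bash
python3 meas.py w12.png
```

```text
16.95 rig mm [ 12.5 -66. ] z 0.0400608389153354 [-1.800e+02 -1.000e-02 -7.933e+01] [ 0.  -0.4 -0.4] 0.059996019657735745
dish 0.74 rig box [  12.1 -110.3] [101.6 -20.4]
 circle [ 56.8 -65.3  44.9]
pad_top none
```

Dish measures (56.8, −65.3) against the pad at (57, −65.7). I back straight off, rise clear and check.

Call:
send_rows([
  [[0,2,0],[0,0,0]],
  [[0,5,0],[0,0,0]],
  [[0,15,0],[0,0,0]],
  [[0,30,0],[0,0,0]],
  [[0,30,-10],[0,0,0]],
  [[0,25,-30],[0,0,0]],
  [[0,10,-40],[0,0,0]],
  [[0,0,-40],[0,0,0]],
  [[0,0,-15],[0,0,0]],
  [[0,0,0],[0,0,0]],
  [[0,0,0],[0,0,0]],
])

```text
time_s: 18.2
eef_pos: [0.404, -0.2649, 0.1744]
tool_rot: [180.0, 0.0, -79.3]
force: [0.6, 0.8, -1.5]
grip_width: 0.0601
```

```bash
python3 meas.py w13.png; python3 look.py scene s13.png;  python3 - <<'E'
from fit import *
a=cv2.imread('pics/s13.png')[130:270,250:410]
cv2.imwrite('pics/s13c.png',cv2.resize(np.clip(a.astype(float)*1.5,0,255).astype(np.uint8),None,fx=5,fy=4,interpolation=2))
E
```

```text
18.2 rig mm [-104.8  -65.5] z 0.17443191064819685 [ 1.7999e+02  1.0000e-02 -7.9340e+01] [ 0.6  0.8 -1.5] 0.060056627860928746
dish 0.81 rig box [  10.7 -110. ] [ 71.8 -20.7]
 circle [ 48.6 -64.9  39.9]
pad_top none
18.35 rig mm [-104.8  -65.3] z 0.1737056193624622 [ 1.7991e+02  1.0000e-01 -7.9330e+01] [ 0.1  1.6 -1. ] 0.0597932755768048
```

View pics/c_w13.png

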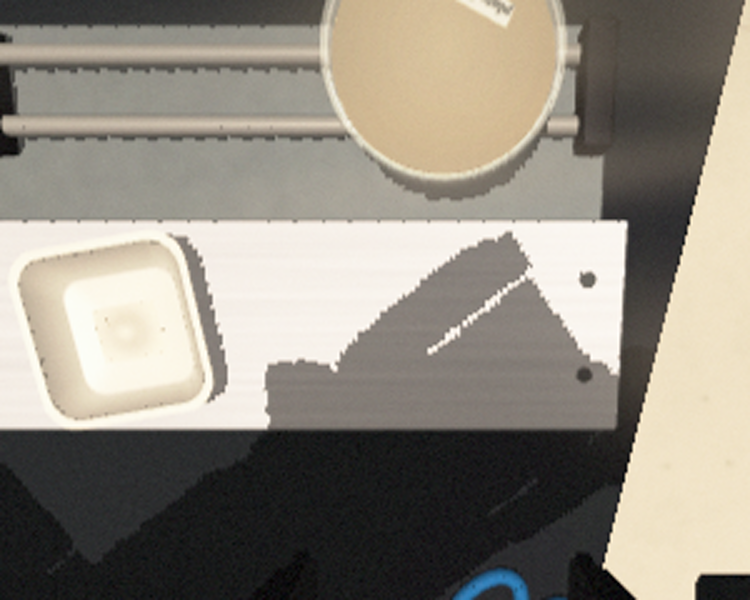

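View pics/s13c.png

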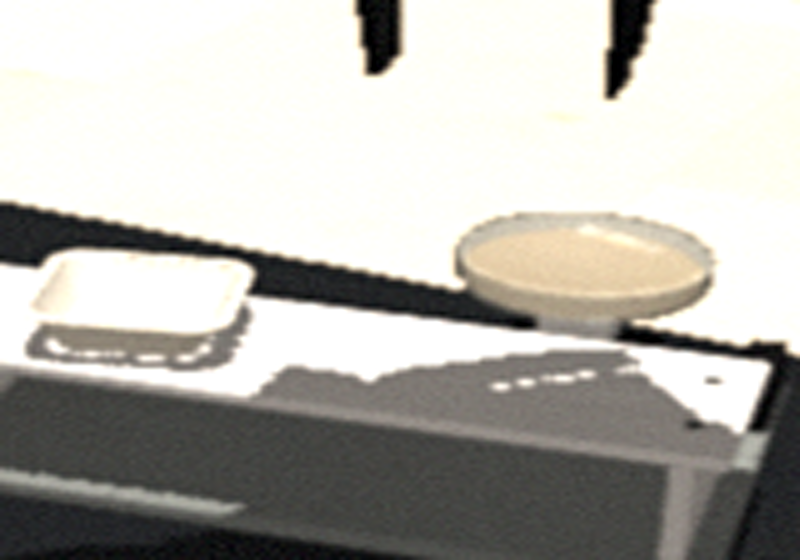

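```bash
python3 -c "
from bench import arm; print(arm.hand_in())"
```

```text
the job is handed in; nothing more can be done
None
```

I moved the stage to about rig y −66 mm, opposite the dish, then pushed the dish across the gap with two open fingers. It now rests on the pad, and I never gripped or lifted it. The job was handed in at 18.4 s with the arm backed off and clear.

**Placement:** at the end of the push, just before the fingers backed off, the dish centre measured rig (56.8, −65.3) mm against the pad at about (57, −65.7) mm. The final pictures show it level on the pad and about 12 mm clear of the shelf edge. The weigh boat looks to be where it was.

**What failed or disagreed:**
- **Fingertips:** they sit about 22–26 mm above the reported TCP. My first attempt to grip the pad therefore passed over it without touching anything. I saw this in the pictures, corrected the height, and the second grip worked (opening stopped at 43.9 mm).
- **Refused command:** I sent one call with an invalid gripper value. It was refused whole and had no effect.
- **Last check:** after the arm backed off, the wrist picture cut off the far side of the dish, so that circle fit (48.6 mm) is not valid. The visible near edge, at about 11 mm, agrees with the dish being centred.

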